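Cover a small pot, slide it to the keep-warm place and switch its hot place off

ROBOT

A 7-joint arm with a two-finger parallel gripper is mounted at the origin on a cart in front of the work surface, level with it; the furniture and walls round the work are solid. World frame = base frame: x ahead of the robot, y to its left, z up, the work surface at z = 0. Lengths are in m, angles in degrees, forces in N, time in s.
With the tool pointing down it reaches from about 0.425 to 0.875 m from the base axis. Payload 4.7 kg.
Tool frame: the origin (TCP) lies at the very end of the fingers, on their centre line; the grasp point (between the pads) lies env.hold_point_z behind it (env.hold_point_z is the distance from the TCP to the grasp point, in m); z points along the fingers, y is the line along which they close (so a half turn about z gives the same grasp; the last joint's range is limited). The gripper opens to 87 mm and grips with 3 to 60 N. Pads are 19 mm wide; open, the fingers measure 117 mm over their backs; the gripper's body (75 mm by 190 mm) begins 51 mm behind the grasp point.
Start: joints at [-62.962, 18.392, -4.016, 83.108, 1.295, 78.541, -3.26], TCP at [0.287, 0.583, 0.223] pointing down, gripper open.
Joint ranges: [-163.93, 163.93], [-17.29, 119.83], [-79.2, 71.16], [3.27, 140.29], [-89.18, 269.18], [5.43, 117.66], [-154.24, 154.24]. Speed limits (degrees/s): [147.25, 147.25, 180, 180, 180, 180, 180].

INTERFACE

Orientations are given as [roll, pitch, yaw] about the fixed x, y, z axes, in that order (R = Rz(yaw) Ry(pitch) Rx(roll)).
In Python, from cell import env gives the robot as it stands.
- The arm moves only by the shell command python3 -m jog 'ROWS' [FORCE]. ROWS is JSON, a list of rows, each an object with "dp": the shift along the tool's x, y, z in cm, a list of three; "twist": the turn about the tool's z in degrees; "fingers": the opening, from 0 (shut) to 1 (fully open). A call has 1 to 8 rows; each row is the pose to reach, as a shift and turn from the pose commanded when the call began, along the tool's axes at that moment; what a row does not reach only later rows make up. A row lasts 1/8 s, in which the tool goes at most 62.5 mm and 10.7 degrees, less where a joint would pass 70% of its speed; a pose out of reach is approached as far as the arm can. A call with a gripper value outside its range is refused whole. The fingers move at their own pace and stop on an object; FORCE is the grip in N (left out, the last holds). Time passes only in rows, so rows that repeat a pose let the fingers close. It gives the time, the measured TCP pose, the force, the opening and the grip force at its end, in the units of the state.
- env.get_obs(): the state, without advancing time (a new reading comes with each control period).
- env.read_camera(name): name is "scene" or "top"; returns a dict with "pixels" (420x560x3 uint8, blue, green, red), "depth" (420x560 float32, m along the optical axis (not along the pixel's ray), 0 where there is no reading), "fx", "fy", "cx", "cy" (pixels), "k1" (the pictures are not rectified: a ray, as slopes to the right and down, at radius r is drawn at 1 + k1 r^2 times it, then the intrinsics apply), "rvec" (rotation vector, rad) and "tvec" (3), from world to camera coordinates, as OpenCV has them. Camera axes: x right, y down, z forward; pixel columns grow to the right and rows downward; lengths in m; the calibration is good to about 2 mm. A picture is of the moment at which its call begins.
- env.sign_off(): hands the job in; it is judged then, once.
The state is a dict: "time_s": time; "qpos": joint angles; "joint_velocities": joint speeds; "effort": joint torques, N m; "tool_pos": TCP position; "tool_rot": TCP orientation; "force": force on the tool from outside, world axes, zero at the start; "wrist_torque": the same for the moment, N m; "grip_width": finger opening in m; "grasp_force": force on a finger pad.
Only numpy, scipy, OpenCV 4.12 (cv2) and the standard library are available. Lean on these libraries where they do the work, as an engineer would, in place of code of your own. Each camera call takes 0.05 s, during which the arm holds its last target. There are 200 camera calls.

TASK

The little pot is done: cover it with its lid, which lies on the keep-warm place of the cooker, and slide it off the hot place until it stands wholly inside the yellow ring of the keep-warm place. Do not lift the pot from the hotplate or tip it: it must slide. Turn the hot place's knob (the one with the red dot) fully off and leave the other knob as it is.

Things in the scene. Friction and masses are not known exactly. Their poses are not given: they have to be found in the camera images.
- cooker: two-place table cooker, fixed, 330 (x) x 154 (y) x 70 mm. Origin: centre of its underside, on the table. x: along its long side, from the bright control panel (-x end, nearest the robot) to the far end; y left; z up. Dark cooking plate at z = 65 mm, x -89 to 163, y -73 to 73 mm, inside a bright raised edge 5 mm high, 4 mm thick. Panel at z = 65 mm, x -165 to -91 mm, with two knobs
- hot_ring (a point): centre of the double red ring (outer diameter 112 mm) of the hot place, on the cooking plate, at x = -30, y = 0 of the cooker; axes as the cooker's
- warm_ring (a point): centre of the single yellow ring (diameter 112 mm) of the keep-warm place, on the cooking plate, at x = 92, y = 0 of the cooker; axes as the cooker's
- pot: open steel pot, loose, 92 mm across, 50 high, wall 3, 0.28 to 0.46 kg, starts in the red ring. Origin: centre of underside; z up. Level wire loop handles at +x and -x (-x one towards the panel within 30 degrees), 7 mm wire 38 mm above the underside: side wires along x at y = +-16 mm, 46 to 60 mm from the axis, end at 69.5 mm. Grip one from above across its 39 mm width, 58 mm from the axis
- lid: the pot's steel lid, loose, 97 mm across, 90 g, starts flat on the keep-warm place. Origin: centre of the underside of its 79 mm wide, 5 mm deep plug, which enters the pot's mouth with 3.5 mm play all round; the flange then rests on the rim, lid origin 45 mm above the pot's. Top face 8 (edge) to 12 mm (middle) above the origin; black upright knob on it, 21 mm across from 18 to 34 mm, top at 37 mm
- knob_hot (a joint): knob of the hot place, the one with the red dot beside it (cooker x = -128, y = +32 mm), rad: 0 is off (pointer towards the cooker's +x), grows clockwise seen from above, stops at 0 and 1.6, stays where it is left (friction 0.03 N m). Starts between 0.9 and 1.4
- knob_warm (a joint): knob of the keep-warm place, yellow dot beside it (cooker x = -128, y = -32 mm), same make; starts at a low setting, 0.35 to 0.6 rad
- knob_hot_grip (a point): top of the red-dot knob, on its upright axis, 26 mm above the panel. The knob is a black disc 38 mm across and 9 mm high with an upright grip bar on it, 36 mm long, 11 mm wide, from 9 to 26 mm above the panel. x of this frame runs along the bar towards the white pointer: at joint value q it is the cooker's x turned clockwise by q
- knob_warm_grip (a point): the same point of the yellow-dot knob

How it is judged (in metres and radians):
At the end, for the whole second after the job is handed in: The pot stands on the plate with its centre within 12 mm of the yellow ring's centre, the lid is flush on it (origin 42 to 48 mm above the pot's, within 6 mm of its axis, not tilted), the red-dot knob is below 0.12 rad, the yellow-dot knob between 0.27 and 0.68 rad, pot and lid at rest (horizontal distance between pot and warm_ring below 0.012 m and height (world z) of pot between 0.062 and 0.068 m and angle between pot's own z axis and vertical below 0.05 rad and horizontal distance between lid and pot below 0.006 m and z of lid in the frame of pot between 0.042 and 0.048 m and angle between the z axis of lid and the z axis of pot, either way round below 0.05 rad and value of joint knob_hot below 0.12 rad and value of joint knob_warm between 0.27 and 0.68 rad and linear speed of each of pot, lid below 0.02 m/s); the robot touches nothing.
It fails at once if the pot is lifted more than 8 mm off the cooking plate (height (world z) of pot above 0.073 m).
It fails at once if the pot is tipped by more than 0.15 rad (angle between pot's own z axis and vertical above 0.15 rad).
It also fails if it takes over 64 s, if anything falls off the work surface, if the arm or the gripper's body presses on something with over 40 N, if the wrist force passes 120 N, or if a joint passes its speed limit or range.

## Working session

There is one attempt and no reset: what is moved stays moved. The work goes in short steps, Python scripts to look and compute and a shell command to move; the robot and the scene stay as the last step left them, time stands still between calls to the robot, and variables do not carry over. Pictures are saved under pics/ and viewed, at most 10 in all, crops included, and the job is handed in when it is done.

```bash
mkdir -p pics; cat > h.py <<'E'
import numpy as np, cv2
from cell import env
def cam(n):
    c=env.read_camera(n); R=cv2.Rodrigues(np.array(c['rvec'],float))[0]; t=np.array(c['tvec'],float).ravel()
    return c,R,t
def world(c,R,t):
    d=c['depth'];v,u=np.indices(d.shape)
    K=np.array([[c['fx'],0,c['cx']],[0,c['fy'],c['cy']],[0,0,1.]])
    p=cv2.undistortPoints(np.stack([u.ravel(),v.ravel()],1).astype(np.float64)[:,None],K,np.array([c['k1'],0,0,0,0.]))[:,0]
    P=np.c_[p*d.ravel()[:,None],d.ravel()]
    W=(P-t)@R; W[d.ravel()==0]=np.nan
    return W.reshape(d.shape+(3,))
E
python3 - <<'E'
from h import *
for n in('top','scene'):
    c,R,t=cam(n); cv2.imwrite(f'pics/{n}0.png',c['pixels']); W=world(c,R,t); np.save(n+'W.npy',W); np.save(n+'P.npy',c['pixels'])
    print(n,c['fx'],c['k1'],-R.T@t,R[2])
o=env.get_obs();print(o,env.hold_point_z)
E
```

```text
top 442.4578260880391 -0.08945839954514855 [ 0.48568766 -0.20334908  0.92655185] [ 0.11726678 -0.01681892 -0.99295802]
scene 393.479534850831 -0.11210589053797079 [0.12409219 0.09543425 0.73452935] [ 0.52437075 -0.3448656  -0.77852619]
{'time_s': 0.1, 'qpos': array([-62.96379712,  18.43742676,  -4.01473479,  83.16551629,
         1.29719459,  78.54303709,  -3.26184148]), 'joint_velocities': array([-0.06716596, -0.05705831,  0.0008033 , -0.14073572, -0.01950335,
        0.08162706, -0.04097221]), 'effort': array([-4.61149898e-05, -4.92574990e+01, -4.05790592e-01, -3.13394845e+01,
       -6.41699717e-02,  3.95003648e-02,  1.19883548e-04]), 'tool_pos': array([0.28711543, 0.58260443, 0.22156217]), 'tool_rot': array([-1.79899371e+02,  7.82494943e-03,  1.53771186e+02]), 'force': array([ 0.7891992 ,  1.011716  , -0.69311177]), 'wrist_torque': array([-0.00854064,  0.01796747,  0.01209076]), 'grasp_force': 0.0, 'grip_width': 0.08727470564725344} 0.0187
```

View pics/top0.png

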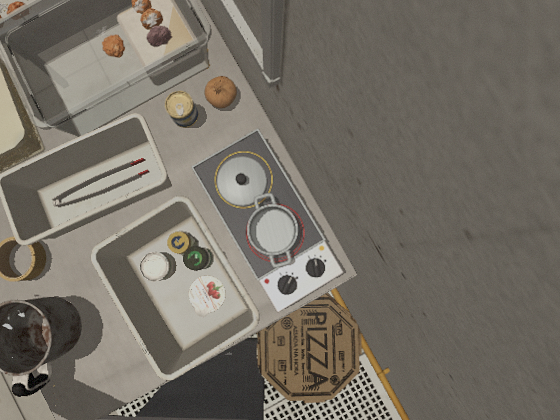

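View pics/scene0.png

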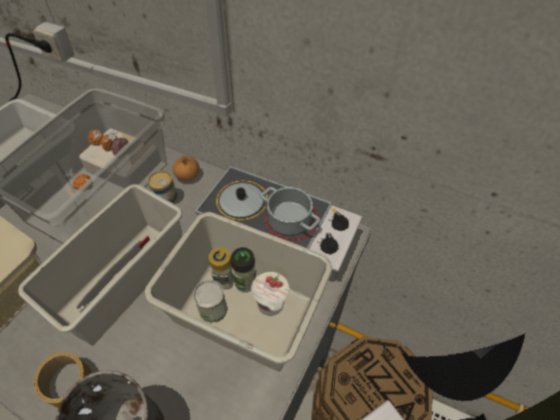

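Top view: the lid is at about (243,180) in the yellow ring and the pot at (273,230), with handles at (265,203) and (284,259). The red-dot knob is at (287,285) and the yellow-dot knob at (316,266). A storage bin stands just left of the cooker.

```bash
cat > m.py <<'E'
from h import *
W=np.load('topW.npy');P=np.load('topP.npy').astype(int)
for n,(u,v) in dict(lidknob=(242,179),warmplate=(250,150),pan=(300,275),potfloor=(273,228),hA=(265,199),hB=(285,263),k1=(287,285),k2=(316,266),table=(200,130),binrim=(180,200)).items(): print(n,W[v,u].round(4))
roi=np.zeros(P.shape[:2],np.uint8); cv2.fillPoly(roi,[np.array([[190,165],[260,126],[345,270],[270,312]])],1)
m=(roi>0)&(W[...,2]>.055)&(W[...,2]<.08)
# panel/plate outline
pts=W[m][:,:2]; 
r=cv2.minAreaRect((pts*1000).astype(np.float32)); print('cooker rect',r)
# mouth/rim of pot and lid knob
s=W[...,2]
a=roi>0
def rep(n,mm):
    q=W[mm]; c,rad=cv2.minEnclosingCircle((q[:,:2]*1000).astype(np.float32)); print(n,len(q),q.mean(0).round(4),'circ',np.round(c,1),round(rad,1))
vv,uu=np.indices(s.shape)
near=lambda u,v,r:(uu-u)**2+(vv-v)**2<r*r
rep('rim',a&(s>.109)&near(273,230,30))
rep('handles',a&(s>.095)&(s<.109)&near(273,230,45)&~near(273,230,29))
rep('lidknob',near(242,179,15)&(s>.098))
rep('lid',near(242,179,35)&(s>.0705)&(s<.085))
rep('k1',near(287,285,14)&(s>.083));rep('k2',near(316,266,14)&(s>.083))
for nm,(u,v) in dict(k1=(287,285),k2=(316,266)).items():
    q=W[near(u,v,14)&(s>.083)][:,:2]; c=q.mean(0); e,V=np.linalg.eigh(np.cov((q-c).T)); print(nm,np.degrees(np.arctan2(V[1,1],V[0,1])),np.sqrt(e))
big=cv2.resize(P[120:315,185:350].astype(np.uint8),None,fx=3,fy=3,interpolation=cv2.INTER_CUBIC); cv2.imwrite('pics/crop0.png',big)
E
python3 m.py
```

```text
lidknob [ 0.6353 -0.1447  0.1012]
warmplate [ 0.7001 -0.1566  0.0678]
pan [ 0.4558 -0.2589  0.0624]
potfloor [ 0.5456 -0.205   0.0712]
hA [ 0.6028 -0.1883  0.065 ]
hB [ 0.4789 -0.2282  0.1052]
k1 [ 0.438  -0.2328  0.0941]
k2 [ 0.474  -0.2867  0.093 ]
table [ 0.7589 -0.0441  0.0016]
binrim [ 0.5886 -0.0363  0.136 ]
cooker rect ((564.6680908203125, -191.73187255859375), (329.3731689453125, 154.1879425048828), 31.51539421081543)
rim 348 [ 0.5411 -0.2026  0.1153] circ [ 542.  -205.1] 49.4
handles 208 [ 0.541  -0.2025  0.1061] circ [ 541.  -204.1] 68.7
lidknob 89 [ 0.6363 -0.1423  0.1018] circ [ 636.4 -142.4] 10.4
lid 1702 [ 0.6364 -0.1412  0.0752] circ [ 641.7 -139.4] 53.1
k1 112 [ 0.4381 -0.2317  0.0911] circ [ 437.8 -233. ] 17.6
k2 114 [ 0.4719 -0.2862  0.0907] circ [ 472.1 -287.1] 17.7
k1 158.08596258121605 [0.00321476 0.01024929]
k2 -169.66825166765162 [0.0032113  0.01007078]
```

View pics/crop0.png

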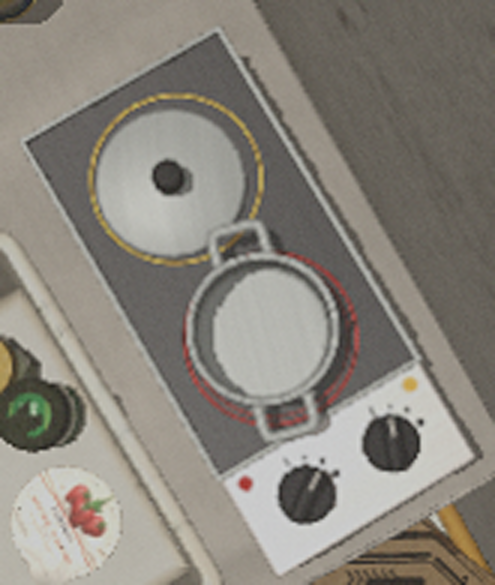

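```bash
python3 - <<'E'
from h import *
W=np.load('topW.npy');s=W[...,2];vv,uu=np.indices(s.shape)
near=lambda u,v,r:(uu-u)**2+(vv-v)**2<r*r
from scipy.optimize import least_squares
q=W[(s>.112)&near(273,230,30)][:,:2]
# rim annulus 43..46
f=least_squares(lambda p:np.linalg.norm(q-p,axis=1)-.0445,q.mean(0),loss='soft_l1',f_scale=.002).x;print('pot',f)
h=W[(s>.098)&(s<.11)&near(273,230,48)]
d=h[:,:2]-f;r=np.linalg.norm(d,axis=1);d=d[(r>.055)&(r<.075)];
a=np.degrees(np.arctan2(d[:,1],d[:,0]));A=a[abs(a)<90];B=(a[abs(a)>90]%360)-180
print('yaw',A.mean(),len(A),B.mean(),len(B),np.degrees(np.angle(np.exp(2j*np.radians(a)).mean()))/2)
print('ends',r.max(),h[:,2].max())
q=W[(s>.0705)&(s<.08)&near(243,180,30)][:,:2];print('lid',q.mean(0),cv2.minEnclosingCircle((q*1000).astype(np.float32)))
bin=(uu>95)&(uu<262)&(vv>195)&(vv<375);print('bin1',np.nanpercentile(s[bin],[99,99.9]),'bin2',np.nanpercentile(s[110:240,0:165],[99,99.9]),'all left',np.nanpercentile(s[:,0:265],[99.9,100]))
for u in(150,190,215,230,255):
  col=np.where(s[190:330,u]>.12)[0]+190
  if len(col):print(W[col[0],u].round(3),W[col[-1],u].round(3))
E
python3 -m jog '[{"dp":[0,0,-8]},{"dp":[0,0,-8],"twist":10},{"dp":[0,0,-8],"twist":20}]'
```

```text
pot [ 0.5403921  -0.20248068]
yaw 16.304298567425544 101 17.13392997182411 104 16.719404364357732
ends 0.06896282615059514 0.10975765474999111
lid [ 0.63636457 -0.14114531] ((641.73291015625, -139.4153289794922), 53.06792068481445)
bin1 [0.13898751 0.14046416] bin2 [0.16999549 0.1724885 ] all left [0.35109647 0.43182229]
[0.608 0.023 0.122] [0.553 0.021 0.121]
[ 0.589 -0.054  0.136] [ 0.571 -0.055  0.134]
[ 0.522 -0.101  0.129] [ 0.5   -0.102  0.135]
[ 0.477 -0.129  0.133] [ 0.456 -0.13   0.129]
[ 0.406 -0.175  0.134] [ 0.365 -0.176  0.137]validation failed for argument at $[0]...
```

```bash
python3 - <<'E'
from h import *
W=np.load('topW.npy');s=W[...,2]
m=s>.2; q=W[m];print(len(q),q.min(0),q.max(0));v,u=np.where(m);print(u.min(),u.max(),v.min(),v.max())
for a in(.2,.25,.3,.35):
    k=q[q[:,2]>a];print(a,len(k),k.mean(0) if len(k) else 0, k.max(0) if len(k) else 0,k.min(0) if len(k) else 0)
E
python3 -m jog '[{"dp":[0,0,-6],"twist":0,"fingers":1},{"dp":[0,0,-12],"twist":0,"fingers":1},{"dp":[0,0,-12],"twist":0,"fingers":1}]' 30
```

```text
86223 [ 0.2287049  -0.53806736  0.20000104] [ 0.93850784 -0.12107326  0.761706  ]
230 559 0 419
0.2 86223 [ 0.56059981 -0.34599554  0.53124427] [ 0.93850784 -0.12107326  0.761706  ] [ 0.2287049  -0.53806736  0.20000104]
0.25 82553 [ 0.55925408 -0.34683705  0.5449345 ] [ 0.90894853 -0.14490032  0.761706  ] [ 0.24492677 -0.52828163  0.25000647]
0.3 78695 [ 0.55931508 -0.34682911  0.55813853] [ 0.87826635 -0.16289749  0.761706  ] [ 0.26337445 -0.51835972  0.3000026 ]
0.35 74219 [ 0.55979133 -0.34659308  0.57215927] [ 0.84881822 -0.1802086   0.761706  ] [ 0.2791495  -0.50871255  0.35000516]
time_s: 0.48
tool_pos: [0.2881, 0.5849, 0.3488]
tool_rot: [179.4, -0.0, 153.8]
force: [0.6, -1.0, 0.1]
grip_width: 0.087
grasp_force: 0.0
```

```bash
cat > go.py <<'E'
import sys,numpy as np
from cell import env
o=env.get_obs();p=o['tool_pos'];Y=o['tool_rot'][2];y=np.radians(Y)
t=[float(a) for a in sys.argv[1:]]
d=np.array(t[:3])-p
w=(Y-t[3]+180)%360-180
print('at',p.round(4),'yaw',Y.round(2),'dp cm',np.round(100*np.array([d[0]*np.cos(y)+d[1]*np.sin(y),d[0]*np.sin(y)-d[1]*np.cos(y),-d[2]]),2),'twist',w.round(1),'q',o['qpos'].round(0))
E
python3 -m jog '[{"dp":[-63.4,-49.9,2],"twist":0,"fingers":1},{"dp":[-63.4,-49.9,2],"twist":0,"fingers":1},{"dp":[-63.4,-49.9,2],"twist":0,"fingers":1},{"dp":[-63.4,-49.9,2],"twist":0,"fingers":1},{"dp":[-63.4,-49.9,2],"twist":32,"fingers":1},{"dp":[-63.4,-49.9,2],"twist":32,"fingers":1},{"dp":[-63.4,-49.9,2],"twist":32,"fingers":1},{"dp":[-63.4,-49.9,2],"twist":32,"fingers":1}]' 30
python3 go.py .6364 -.1423 .15 121.5
```

```text
time_s: 1.48
tool_pos: [0.5032, 0.1301, 0.3292]
tool_rot: [-179.9, -0.0, 121.7]
force: [0.5, 1.2, 0.4]
grip_width: 0.0874
grasp_force: 0.0
at [0.5032 0.1301 0.3292] yaw 121.7 dp cm [-30.18  -2.98  17.92] twist 0.2 q [-35.   0.  18.  92.  -0.  88.  14.]
```

```bash
python3 -m jog '[{"dp":[-30.2,-3,6],"twist":0,"fingers":0.6},{"dp":[-30.2,-3,6],"twist":0,"fingers":0.6},{"dp":[-30.2,-3,6],"twist":0,"fingers":0.6},{"dp":[-30.2,-3,6],"twist":0,"fingers":0.6},{"dp":[-30.2,-3,12],"twist":0,"fingers":0.6},{"dp":[-30.2,-3,18],"twist":0,"fingers":0.6},{"dp":[-30.2,-3,18],"twist":0,"fingers":0.6},{"dp":[-30.2,-3,18],"twist":0,"fingers":0.6}]' 30
python3 go.py .6364 -.1423 .08 121.5
```

```text
time_s: 2.48
tool_pos: [0.6355, -0.1396, 0.1487]
tool_rot: [-179.8, -0.1, 121.8]
force: [-0.2, -0.7, 0.1]
grip_width: 0.052
grasp_force: 0.0
at [ 0.6355 -0.1396  0.1487] yaw 121.79 dp cm [-0.28 -0.07  6.87] twist 0.3 q [-13.  23.  30.  89. -12.  71.  51.]
```

```bash
python3 -m jog '[{"dp":[-0.28,-0.07,3],"twist":0,"fingers":0.6},{"dp":[-0.28,-0.07,6],"twist":0,"fingers":0.6},{"dp":[-0.28,-0.07,6.8],"twist":0,"fingers":0.6},{"dp":[-0.28,-0.07,6.8],"twist":0,"fingers":0.6},{"dp":[-0.28,-0.07,6.8],"twist":0,"fingers":0.1},{"dp":[-0.28,-0.07,6.8],"twist":0,"fingers":0.1},{"dp":[-0.28,-0.07,6.8],"twist":0,"fingers":0.1},{"dp":[-0.28,-0.07,6.8],"twist":0,"fingers":0.1}]' 25
python3 go.py .6364 -.1423 .15 121.5
```

```text
time_s: 3.48
tool_pos: [0.6377, -0.1431, 0.0825]
tool_rot: [180.0, 0.0, 121.8]
force: [-0.4, 0.1, 2.7]
grip_width: 0.02
grasp_force: 17.8
at [ 0.6377 -0.1431  0.0825] yaw 121.77 dp cm [ 0.13 -0.06 -6.75] twist 0.3 q [-12.  26.  29.  93. -14.  65.  52.]
```

```bash
python3 -m jog '[{"dp":[0,0,-3],"twist":0,"fingers":0.1},{"dp":[0,0,-6],"twist":0,"fingers":0.1},{"dp":[0,0,-9],"twist":0,"fingers":0.1},{"dp":[0,-4,-9],"twist":0,"fingers":0.1},{"dp":[0,-8,-9],"twist":0,"fingers":0.1},{"dp":[-0.1,-11.3,-9],"twist":0,"fingers":0.1},{"dp":[-0.1,-11.3,-9],"twist":0,"fingers":0.1},{"dp":[-0.1,-11.3,-9],"twist":0,"fingers":0.1}]'
python3 go.py .5422 -.203 .1275 121.5
python3 - <<'E'
from h import *
for n in('top','scene'):
    c,R,t=cam(n);np.save(n+'W1.npy',world(c,R,t));np.save(n+'P1.npy',c['pixels'])
    a=c['pixels'][120:320,180:360] if n=='top' else c['pixels'][150:300,180:380]
    cv2.imwrite(f'pics/{n}1.png',cv2.resize(a,None,fx=2,fy=2))
a=cv2.imread('pics/top1.png');b=cv2.imread('pics/scene1.png');H=max(a.shape[0],b.shape[0])
cv2.imwrite('pics/both1.png',np.hstack([cv2.copyMakeBorder(i,0,H-i.shape[0],0,0,0) for i in(a,b)]))
E
```

```text
time_s: 4.47
tool_pos: [0.5424, -0.2028, 0.1722]
tool_rot: [179.9, -0.0, 121.8]
force: [-0.1, 0.8, -1.0]
grip_width: 0.0202
grasp_force: 25.0
at [ 0.5424 -0.2028  0.1722] yaw 121.8 dp cm [-0.01 -0.03  4.47] twist 0.3 q [-11.  13.  33.  99.  -7.  71.  56.]
```

View pics/both1.png

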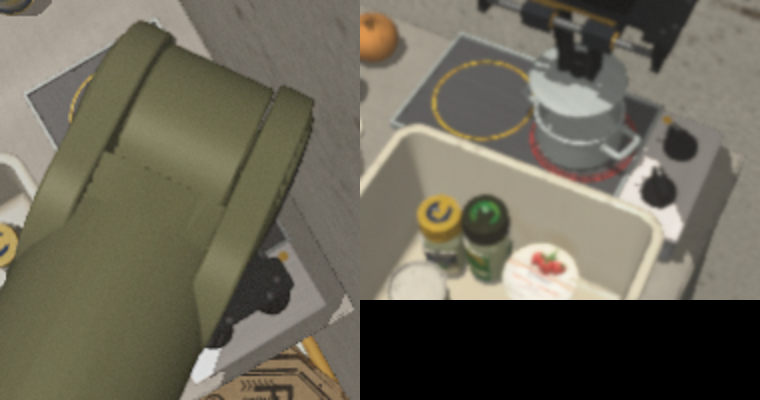

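The scene view shows the lid hanging level over the pot (lid at about (580,80) in the picture, pot at (575,130)). I'm lowering it now.

```bash
python3 -m jog '[{"dp":[0,0,2],"twist":0,"fingers":0.1},{"dp":[0,0,3.2],"twist":0,"fingers":0.1},{"dp":[0,0,3.8],"twist":0,"fingers":0.1},{"dp":[0,0,4.1],"twist":0,"fingers":0.1},{"dp":[0,0,4.3],"twist":0,"fingers":0.1},{"dp":[0,0,4.4],"twist":0,"fingers":0.1},{"dp":[0,0,4.4],"twist":0,"fingers":0.1}]'
python3 go.py .5422 -.203 .1275 121.5
python3 - <<'E'
from h import *
c,R,t=cam('scene');W=world(c,R,t);s=W[...,2]
m=np.zeros(s.shape,bool);m[165:230,255:325]=1
q=W[m&(s>.112)&(s<.135)];print(len(q),q.mean(0),np.percentile(q[:,2],[5,50,95]))
E
```

```text
time_s: 5.45
tool_pos: [0.542, -0.2035, 0.1284]
tool_rot: [180.0, 0.0, 121.8]
force: [0.0, -0.8, -0.4]
grip_width: 0.0198
grasp_force: 25.0
at [ 0.542  -0.2035  0.1284] yaw 121.77 dp cm [0.03 0.05 0.09] twist 0.3 q [-11.  15.  33. 101.  -9.  66.  57.]
1056 [ 0.53261208 -0.19259428  0.12169843] [0.11818052 0.12156283 0.12476691]
```

```bash
python3 -m jog '[{"dp":[0,0,0.1],"twist":0,"fingers":0.1},{"dp":[0,0,0.1],"twist":0,"fingers":0.1},{"dp":[0,0,0.1],"twist":0,"fingers":0.6},{"dp":[0,0,0.1],"twist":0,"fingers":0.6},{"dp":[0,0,0.1],"twist":0,"fingers":0.6},{"dp":[0,0,-3],"twist":0,"fingers":0.6},{"dp":[0,0,-7],"twist":0,"fingers":0.6},{"dp":[0,0,-10],"twist":0,"fingers":0.6}]'
python3 go.py .486 -.2195 .22 16.7
```

```text
time_s: 6.5
tool_pos: [0.5421, -0.2037, 0.2299]
tool_rot: [179.9, 0.1, 121.8]
force: [0.7, -0.4, 0.1]
grip_width: 0.0518
grasp_force: 0.0
at [ 0.5421 -0.2037  0.2299] yaw 121.76 dp cm [ 1.61 -5.61  0.99] twist 105.1 q [-12.  10.  34.  94.  -6.  77.  55.]
```

```bash
python3 -m jog '[{"dp":[1.6,-5.6,0],"twist":-75.1,"fingers":0.6},{"dp":[1.6,-5.6,0],"twist":-75.1,"fingers":0.6},{"dp":[1.6,-5.6,0],"twist":-75.1,"fingers":0.6},{"dp":[1.6,-5.6,0],"twist":-75.1,"fingers":0.6},{"dp":[1.6,-5.6,0],"twist":-75.1,"fingers":0.6},{"dp":[1.6,-5.6,0],"twist":-75.1,"fingers":0.6},{"dp":[1.6,-5.6,0],"twist":-75.1,"fingers":0.6},{"dp":[1.6,-5.6,0],"twist":-75.1,"fingers":0.6}]'
python3 go.py .486 -.2195 .085 196.7
python3 - <<'E'
from h import *
c,R,t=cam('scene');W=world(c,R,t);s=W[...,2]
cv2.imwrite('pics/s2.png',cv2.resize(c['pixels'][150:300,180:380],None,fx=3,fy=3))
m=np.zeros(s.shape,bool);m[165:240,255:325]=1
q=W[m&(s>.114)&(s<.13)];print(len(q),q.mean(0),np.percentile(q[:,2],[5,50,95]),cv2.minEnclosingCircle((q[:,:2]*1000).astype(np.float32)))
E
```

```text
time_s: 7.5
tool_pos: [0.4858, -0.2194, 0.2282]
tool_rot: [180.0, 0.0, -163.3]
force: [0.6, -0.1, 0.1]
grip_width: 0.0522
grasp_force: 0.0
at [ 0.4858 -0.2194  0.2282] yaw -163.25 dp cm [-2.000e-02 -1.000e-02  1.432e+01] twist 0.0 q [ -9.   4.  32. 100.  -2.  76. 130.]
1284 [ 0.53701052 -0.19548161  0.12072324] [0.11766134 0.12061609 0.12371956] ((527.371826171875, -172.2432098388672), 79.46311950683594)
```

View pics/s2.png

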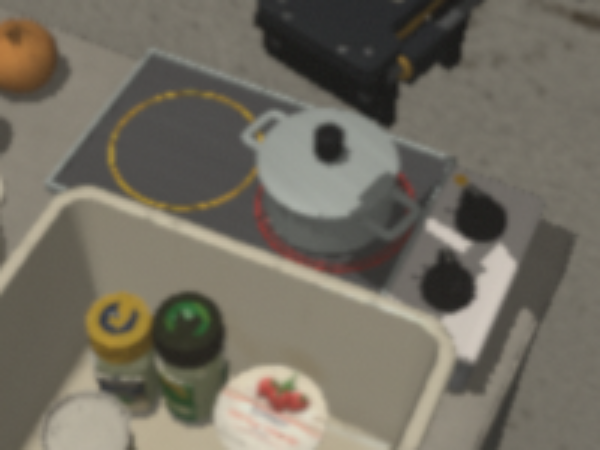

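Scene view: the lid is seated flush on the pot (knob at (330,140), handle at (395,215)). Joint 7 is near its limit, so I'm flipping the grasp by a half turn.

```bash
R='' ; python3 -m jog '[{"dp":[0,0,0],"twist":84,"fingers":0.6},{"dp":[0,0,0],"twist":84,"fingers":0.6},{"dp":[0,0,0],"twist":84,"fingers":0.6},{"dp":[0,0,0],"twist":84,"fingers":0.6},{"dp":[0,0,0],"twist":84,"fingers":0.6},{"dp":[0,0,0],"twist":84,"fingers":0.6},{"dp":[0,0,0],"twist":84,"fingers":0.6},{"dp":[0,0,0],"twist":84,"fingers":0.6}]' && python3 -m jog '[{"dp":[0,0,0],"twist":96,"fingers":0.6},{"dp":[0,0,0],"twist":96,"fingers":0.6},{"dp":[0,0,0],"twist":96,"fingers":0.6},{"dp":[0,0,0],"twist":96,"fingers":0.6},{"dp":[0,0,0],"twist":96,"fingers":0.6},{"dp":[0,0,0],"twist":96,"fingers":0.6},{"dp":[0,0,0],"twist":96,"fingers":0.6},{"dp":[0,0,0],"twist":96,"fingers":0.6}]'
python3 go.py .486 -.2195 .085 16.7
```

```text
time_s: 8.55
tool_pos: [0.4858, -0.2193, 0.2282]
tool_rot: [180.0, -0.0, 112.4]
force: [-0.2, -1.4, 0.2]
grip_width: 0.0522
grasp_force: 0.0
time_s: 9.55
tool_pos: [0.4858, -0.2193, 0.2282]
tool_rot: [-180.0, -0.0, 26.4]
force: [0.9, -0.2, 0.3]
grip_width: 0.0522
grasp_force: 0.0
at [ 0.4858 -0.2193  0.2282] yaw 26.37 dp cm [1.000e-02 2.000e-02 1.432e+01] twist 9.7 q [-15.   4.  38. 101.  -2.  76. -40.]
```

```bash
python3 -m jog '[{"dp":[-0.15,0,4],"twist":9.7,"fingers":0.65},{"dp":[-0.15,0,8],"twist":9.7,"fingers":0.65},{"dp":[-0.15,0,11],"twist":9.7,"fingers":0.65},{"dp":[-0.15,0,13],"twist":9.7,"fingers":0.65},{"dp":[-0.15,0,14],"twist":9.7,"fingers":0.65},{"dp":[-0.15,0,14.4],"twist":9.7,"fingers":0.65},{"dp":[-0.15,0,14.4],"twist":9.7,"fingers":0.65}]'
python3 go.py .4845 -.22 .0845 16.7
```

```text
time_s: 10.42
tool_pos: [0.4849, -0.2202, 0.0847]
tool_rot: [180.0, -0.0, 17.2]
force: [0.2, -0.2, -0.2]
grip_width: 0.0564
grasp_force: 0.0
at [ 0.4849 -0.2202  0.0847] yaw 17.19 dp cm [-0.03 -0.03  0.02] twist 0.5 q [-13.  12.  38. 110.  -9.  60. -44.]
```

```bash
python3 -m jog '[{"dp":[0,0,0],"twist":0,"fingers":0.5},{"dp":[0,0,0],"twist":0,"fingers":0.4},{"dp":[0,0,0],"twist":0,"fingers":0.3},{"dp":[0,0,0],"twist":0,"fingers":0.3},{"dp":[0,0,0],"twist":0,"fingers":0.3}]' 15
python3 go.py .4845 -.22 .0845 16.7
python3 - <<'E'
from h import *
c,R,t=cam('top');W=world(c,R,t);s=W[...,2];vv,uu=np.indices(s.shape)
q=W[((uu-265)**2+(vv-220)**2<45**2)&(s>.116)&(s<.127)];print('lid',len(q),q.mean(0).round(4),q.min(0).round(3),q.max(0).round(3))
cv2.imwrite('pics/t3.png',cv2.resize(c['pixels'][120:320,180:360],None,fx=2,fy=2))
E
```

```text
time_s: 11.05
tool_pos: [0.4847, -0.2201, 0.0846]
tool_rot: [180.0, -0.0, 17.2]
force: [-0.9, 1.3, 4.3]
grip_width: 0.038
grasp_force: 15.0
at [ 0.4847 -0.2201  0.0846] yaw 17.22 dp cm [-0.02 -0.01  0.01] twist 0.5 q [-13.  12.  38. 110.  -9.  60. -44.]
lid 470 [ 0.5641 -0.1873  0.1191] [ 0.525 -0.247  0.116] [ 0.589 -0.154  0.124]
```

```bash
python3 -m jog '[{"dp":[0.4,-0.09,0],"twist":0,"fingers":0.3},{"dp":[1.1,-0.25,0],"twist":0,"fingers":0.3},{"dp":[1.9,-0.43,0],"twist":0,"fingers":0.3},{"dp":[2.7,-0.61,0],"twist":0,"fingers":0.3},{"dp":[3.5,-0.79,0],"twist":0,"fingers":0.3},{"dp":[4.3,-0.97,0],"twist":0,"fingers":0.3},{"dp":[5.1,-1.15,0],"twist":0,"fingers":0.3},{"dp":[5.6,-1.26,0],"twist":0,"fingers":0.3}]'
python3 go.py .5871 -.1612 .0846 17.2
```

```text
time_s: 12.1
tool_pos: [0.5327, -0.1937, 0.0845]
tool_rot: [179.9, 0.2, 17.1]
force: [-6.6, -3.9, 7.8]
grip_width: 0.038
grasp_force: 15.0
at [ 0.5327 -0.1937  0.0845] yaw 17.12 dp cm [ 6.15 -1.51 -0.01] twist -0.1 q [-14.  17.  36. 105. -11.  61. -47.]
```

```bash
python3 -m jog '[{"dp":[0.6,-0.14,0],"twist":0,"fingers":0.3},{"dp":[1.4,-0.33,0],"twist":0,"fingers":0.3},{"dp":[2.2,-0.52,0],"twist":0,"fingers":0.3},{"dp":[3,-0.7,0],"twist":0,"fingers":0.3},{"dp":[3.8,-0.9,0],"twist":0,"fingers":0.3},{"dp":[4.6,-1.1,0],"twist":0,"fingers":0.3},{"dp":[5.4,-1.3,0],"twist":0,"fingers":0.3},{"dp":[6,-1.45,0],"twist":0,"fingers":0.3}]'
python3 go.py .5871 -.1612 .0846 17.2
python3 - <<'E'
from h import *
c,R,t=cam('top');cv2.imwrite('pics/t4.png',cv2.resize(c['pixels'][120:320,180:360],None,fx=2,fy=2))
c,R,t=cam('scene');cv2.imwrite('pics/s4.png',cv2.resize(c['pixels'][150:300,180:380],None,fx=2,fy=2))
a=cv2.imread('pics/t4.png');b=cv2.imread('pics/s4.png')
cv2.imwrite('pics/both4.png',np.hstack([a,cv2.copyMakeBorder(b,0,a.shape[0]-b.shape[0],0,0,0)]))
E
```

```text
time_s: 13.1
tool_pos: [0.5858, -0.1624, 0.0846]
tool_rot: [179.9, 0.2, 17.1]
force: [-4.6, -3.0, 7.0]
grip_width: 0.0382
grasp_force: 15.0
at [ 0.5858 -0.1624  0.0846] yaw 17.11 dp cm [ 0.16 -0.07 -0.  ] twist -0.1 q [-15.  22.  35. 100. -13.  63. -50.]
```

View pics/both4.png

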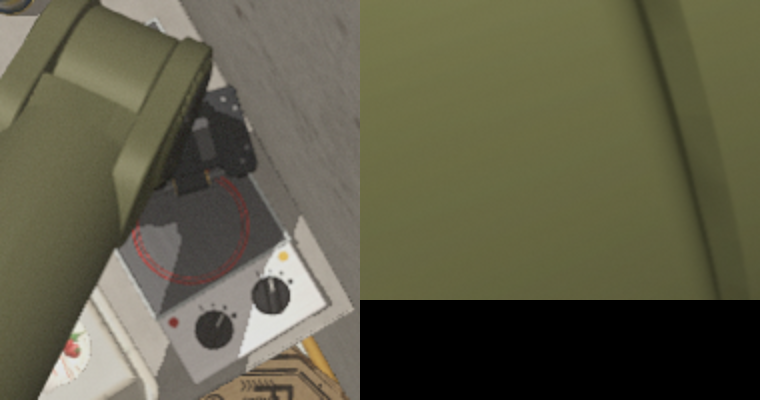

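The hot place is empty, so the pot has moved with the gripper. I'm releasing it and backing off upward.

```bash
python3 -m jog '[{"dp":[0.1,-0.05,0],"twist":0,"fingers":0.3},{"dp":[0.1,-0.05,0],"twist":0,"fingers":0.65},{"dp":[0.1,-0.05,0],"twist":0,"fingers":0.65},{"dp":[0.1,-0.05,0],"twist":0,"fingers":0.65},{"dp":[0.1,-0.05,-2],"twist":0,"fingers":0.65},{"dp":[0,-0.05,-6],"twist":0,"fingers":0.65},{"dp":[-3,0,-12],"twist":0,"fingers":0.65},{"dp":[-6,0,-14],"twist":0,"fingers":0.65}]'
python3 go.py .439 -.232 .2 -22
```

```text
time_s: 14.2
tool_pos: [0.5312, -0.1786, 0.229]
tool_rot: [179.8, -0.3, 17.2]
force: [0.0, -0.4, 1.3]
grip_width: 0.0568
grasp_force: 0.0
at [ 0.5312 -0.1786  0.229 ] yaw 17.24 dp cm [-10.39   2.36   2.9 ] twist 39.2 q [-18.   8.  38.  97.  -5.  77. -53.]
```

```bash
python3 -m jog '[{"dp":[-5,1,1],"twist":10,"fingers":0.45},{"dp":[-10.4,2.4,2.9],"twist":20,"fingers":0.45},{"dp":[-10.4,2.4,2.9],"twist":30,"fingers":0.45},{"dp":[-10.4,2.4,2.9],"twist":39,"fingers":0.45},{"dp":[-10.4,2.4,2.9],"twist":39,"fingers":0.45},{"dp":[-10.4,2.4,2.9],"twist":39,"fingers":0.45}]'
python3 go.py .439 -.232 .079 -22
python3 - <<'E'
from h import *
c,R,t=cam('top');W=world(c,R,t);s=W[...,2];vv,uu=np.indices(s.shape)
b=cam('scene')[0]['pixels']
cv2.imwrite('pics/both5.png',np.hstack([cv2.resize(c['pixels'][120:320,180:360],None,fx=2,fy=2),cv2.resize(b[130:330,180:380],None,fx=2,fy=2)]))
E
```

```text
time_s: 14.95
tool_pos: [0.438, -0.2314, 0.1958]
tool_rot: [-180.0, -0.1, -21.6]
force: [-0.5, -0.4, -0.2]
grip_width: 0.0393
grasp_force: 0.0
at [ 0.438  -0.2314  0.1958] yaw -21.62 dp cm [ 0.11  0.02 11.68] twist 0.4 q [-17.  -1.  41. 108.   1.  73. -87.]
```

View pics/both5.png

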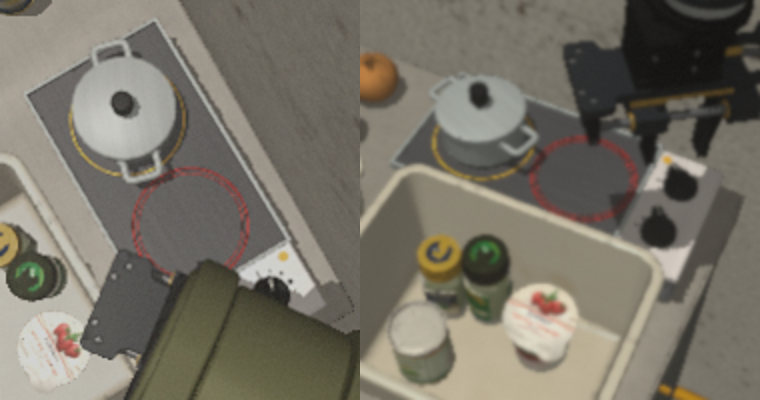

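The pot with its lid sits inside the yellow ring (pot at about (123,105) in the left half). Next is the knob.

```bash
python3 -m jog '[{"dp":[0.05,0,4],"twist":0.4,"fingers":0.4},{"dp":[0.05,0,8],"twist":0.4,"fingers":0.4},{"dp":[0.05,0,10],"twist":0.4,"fingers":0.4},{"dp":[0.05,0,11.4],"twist":0.4,"fingers":0.4},{"dp":[0.05,0,11.4],"twist":0.4,"fingers":0.4},{"dp":[0.05,0,11.4],"twist":0.4,"fingers":0.05},{"dp":[0.05,0,11.4],"twist":0.4,"fingers":0.05},{"dp":[0.05,0,11.4],"twist":0.4,"fingers":0.05}]' 12
python3 go.py .439 -.232 .081 31.5
```

```text
time_s: 16.05
tool_pos: [0.4387, -0.2317, 0.0818]
tool_rot: [-180.0, -0.1, -22.2]
force: [-0.9, -5.1, 2.2]
grip_width: 0.0121
grasp_force: 3.7
at [ 0.4387 -0.2317  0.0818] yaw -22.16 dp cm [0.04 0.01 0.08] twist -53.7 q [-15.   8.  42. 115.  -6.  59. -82.]
```

Gripped (about 12 mm). Next I turn the knob to its off stop, anticlockwise.

```bash
python3 -m jog '[{"dp":[0,0,0],"twist":0,"fingers":0.05},{"dp":[0,0,0],"twist":-9,"fingers":0.05},{"dp":[0,0,0],"twist":-18,"fingers":0.05},{"dp":[0,0,0],"twist":-27,"fingers":0.05},{"dp":[0,0,0],"twist":-36,"fingers":0.05},{"dp":[0,0,0],"twist":-45,"fingers":0.05},{"dp":[0,0,0],"twist":-52,"fingers":0.05},{"dp":[0,0,0],"twist":-54,"fingers":0.05}]' 15
python3 go.py .439 -.232 .081 31.5; python3 -c "
from cell import env;o=env.get_obs();print(o['wrist_torque'])"
```

```text
time_s: 17.05
tool_pos: [0.4384, -0.2317, 0.0818]
tool_rot: [180.0, -0.0, 31.8]
force: [-1.4, -0.2, 6.0]
grip_width: 0.0108
grasp_force: 15.0
at [ 0.4384 -0.2317  0.0818] yaw 31.84 dp cm [0.04 0.06 0.08] twist 0.3 q [-10.   7.  37. 115.  -5.  59. -29.]
[-0.19946869  0.56169385 -0.01282109]
```

```bash
python3 -m jog '[{"dp":[0,0,0],"twist":-2,"fingers":0.05},{"dp":[0,0,0],"twist":-2,"fingers":0.05},{"dp":[0,0,0],"twist":-2,"fingers":0.4},{"dp":[0,0,0],"twist":-2,"fingers":0.4},{"dp":[0,0,-4],"twist":-2,"fingers":0.4},{"dp":[0,0,-10],"twist":-2,"fingers":0.4},{"dp":[0,0,-16],"twist":-2,"fingers":0.4},{"dp":[0,0,-20],"twist":-2,"fingers":0.4}]' && python3 -m jog '[{"dp":[5,-5,0],"twist":0,"fingers":0.4},{"dp":[5,-10,0],"twist":0,"fingers":0.4},{"dp":[5,-15,0],"twist":0,"fingers":0.4},{"dp":[5,-20,0],"twist":0,"fingers":0.4},{"dp":[5,-25,0],"twist":0,"fingers":0.4},{"dp":[5,-30,0],"twist":0,"fingers":0.4},{"dp":[5,-30,0],"twist":0,"fingers":0.4}]'
python3 - <<'E'
from h import *
from scipy.optimize import least_squares
c,R,t=cam('top');W=world(c,R,t);s=W[...,2];vv,uu=np.indices(s.shape)
cv2.imwrite('pics/t6.png',cv2.resize(c['pixels'][120:320,180:360],None,fx=3,fy=3))
near=lambda u,v,r:(uu-u)**2+(vv-v)**2<r*r
q=W[near(241,171,11)&(s>.135)];print('lidknob',len(q),q.mean(0).round(4))
q=W[near(241,171,45)&(s>.116)&(s<.128)];print('lid top',len(q),q.mean(0).round(4),q.min(0),q.max(0))
a=np.c_[q[:,:2],np.ones(len(q))];print('tilt',np.linalg.lstsq(a,q[:,2],rcond=None)[0].round(3))
q=W[near(241,171,50)&(s>.098)&(s<.112)];o=W[near(241,171,30)&(s>.116)].mean(0)
r=np.linalg.norm(q[:,:2]-o[:2],axis=1);k=q[(r>.058)&(r<.075)];aa=np.arctan2(k[:,1]-o[1],k[:,0]-o[0]);A=abs(aa)<np.pi/2
print('handle-mid',(k[A].mean(0)+k[~A].mean(0))/2,A.sum(),(~A).sum())
for n,u,v in(('k1',287,285),('k2',316,266)):
    q=W[near(u,v,14)&(s>.083)][:,:2]; e,V=np.linalg.eigh(np.cov(q.T)); g=np.degrees(np.arctan2(V[1,1],V[0,1]));g=(g+90)%180-90;print(n,q.mean(0).round(4),'q rad',np.radians(31.5-g).round(3))
print('ring',.6431,-.1436)
E
```

```text
time_s: 18.05
tool_pos: [0.4388, -0.2315, 0.2839]
tool_rot: [179.9, -0.1, 33.8]
force: [0.8, 0.1, 0.2]
grip_width: 0.0351
grasp_force: 0.0
time_s: 18.92
tool_pos: [0.352, 0.0179, 0.2649]
tool_rot: [-179.0, 2.7, 33.6]
force: [-0.2, -1.8, 1.3]
grip_width: 0.0349
grasp_force: 0.0
lidknob 108 [ 0.6408 -0.1458  0.1463]
lid top 1903 [ 0.6415 -0.1446  0.1203] [ 0.59468997 -0.19034516  0.11600716] [ 0.6896353  -0.09744199  0.12597553]
tilt [0.004 0.    0.118]
handle-mid [ 0.64201801 -0.14655445  0.10607291] 87 93
k1 [ 0.4384 -0.2319] q rad -0.01
k2 [ 0.4719 -0.2863] q rad 0.371
ring 0.6431 -0.1436
```

View pics/t6.png

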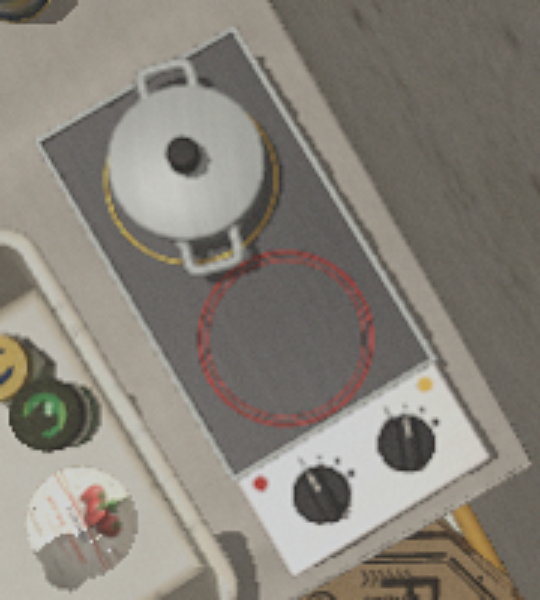

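The pot is about 3 mm from the ring's centre and the lid is level and flush (knob top at 0.146 m). The red-dot knob points straight to off, the yellow-dot knob is unchanged at 0.37 rad, and the arm is clear.

```bash
python3 -m jog '[{"dp":[0,0,-2],"twist":0,"fingers":0.4},{"dp":[0,0,-2],"twist":0,"fingers":0.4},{"dp":[0,0,-2],"twist":0,"fingers":0.4},{"dp":[0,0,-2],"twist":0,"fingers":0.4}]'; python3 -c "
from cell import env;print(env.sign_off())"
```

```text
time_s: 19.48
tool_pos: [0.3548, 0.0171, 0.2859]
tool_rot: [-178.5, 2.2, 33.9]
force: [0.1, 0.4, -0.3]
grip_width: 0.0352
grasp_force: 0.0
the job is handed in; nothing more can be done
None
```

The job is handed in at about 19.5 s (no verdict shown): by my last camera measurement the lidded pot was slid to about 3 mm from the yellow ring's centre, the red-dot knob is off, and the yellow-dot knob is still at 0.37 rad.

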